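# Check a palm switch with a plug-in tester

## Robot

A 6-joint arm with a two-finger parallel gripper is mounted at the origin on the work surface. World frame = base frame: x ahead of the robot, y to its left, z up, the work surface at z = 0. Lengths are in mm, angles in degrees, forces in N, time in s.
With the tool pointing down it reaches from about 350 to 850 mm from the base axis. Payload 8.1 kg.
Tool frame: the origin (TCP) lies on the centre line of the jaws, within the pads' length; the fingertips stand 19 mm ahead of it and the grasp point (between the pads) is the TCP (r.tip_reach is the z of the fingertips in the tool frame, in mm); z points along the fingers, y is the line along which they close (so a half turn about z gives the same grasp; the last joint's range is limited). The gripper opens to 85 mm and grips with 20 to 120 N. Pads are 22 mm wide; open, the fingers measure 114 mm over their backs; the gripper's body (76 mm by 85 mm) begins 54 mm behind the grasp point. The pads swing forward as they close: fully open they stand 13 mm farther back than shut.
Start: joints at [65.638, 7.471, 85.268, -0, 87.261, -4.893], TCP at [199.958, 565.705, 250.292] pointing down, gripper open.
Joint ranges: [-169.43, 169.43], [-51.17, 129.36], [1.28, 143.12], [-76.62, 256.62], [0, 156.53], [-152.29, 152.29]. Speed limits (degrees/s): [136.94, 136.94, 159.86, 180, 180, 180].

## Interface

Orientations are given as [roll, pitch, yaw] about the fixed x, y, z axes, in that order (R = Rz(yaw) Ry(pitch) Rx(roll)).
In Python, from bench import r gives the robot as it stands. The module is installed in compiled form; this text tells all that it offers.
- The arm moves only by the shell command python3 -m handwheel 'ROWS' [FORCE]. ROWS is JSON, a list of rows, each a list of 7 numbers: the shift along the tool's x, y, z in m, then the turn, a rotation vector about the tool's x, y, z in degrees, then the finger opening in m, from 0 to 0.0854. In form: [[tx, ty, tz, ax, ay, az, claw], ...]. A call has 1 to 8 rows; each row shifts and turns the commanded pose from where the row before left it, along the tool's axes as they then stand; what a row does not reach is not made up. A row lasts 1/12 s, in which the tool goes at most 41.7 mm and 7.16 degrees, less where a joint would pass 70% of its speed; a pose out of reach is approached as far as the arm can. A call with a gripper value outside its range is refused whole. The fingers move at their own pace and stop on an object; FORCE is the grip in N (left out, the last holds). Time passes only in rows, so rows that do not move let the fingers close. It gives the time, the measured TCP pose, the force, the opening and the grip force at its end, in the units of the state.
- r.sense(): the state, without advancing time (a new reading comes with each control period).
- r.snapshot(name): name is "scene" or "top" or "wrist"; returns (picture, depth): 420x560x3 uint8, blue, green, red; 420x560 float32, mm along the optical axis (not along the pixel's ray), 0 where there is no reading.
- r.calibration(name): a dict with "vfov" (degrees; the focal length in pixels is half the picture's height over the tangent of half this angle, whatever the lens; pixels are square), "cx", "cy" (the principal point, pixels), "rvec" (rotation vector, rad) and "tvec" (3), from world to camera coordinates, as OpenCV has them; the wrist camera has in their place "tool_from_camera" (4x4, takes a point from camera to tool coordinates, whose origin is the TCP and whose axes are the flange's). Camera axes: x right, y down, z forward; pixel columns grow to the right and rows downward; lengths in mm; the calibration is good to about 2 mm. A picture is of the moment at which its call begins: read the wrist's pose just before it. calibration takes no time and is no camera call.
- r.hand_in(): hands the job in; it is judged then, once.
The state is a dict: "time": time; "joint_pos": joint angles; "qd": joint speeds; "joint_efforts": joint torques, N m; "tool_pos": TCP position; "tcp_rot": TCP orientation; "ft_force": force on the tool from outside, world axes, zero at the start; "wrist_torque": the same for the moment, N m; "finger_gap": finger opening in mm; "grip_force": force on a finger pad.
Only numpy, scipy, OpenCV 4.12 (cv2) and the standard library are available. Lean on these libraries where they do the work, as an engineer would, in place of code of your own. Each camera call takes 0.05 s, during which the arm holds its last target. There are 200 camera calls.

## Task

Check the palm switch with the green head: take the red plug-in tester out of its black rest and plug it fully home, upright, into the orange terminal block of the green switch's own box, and let go of it. Then, with the tester in place, press the green palm plunger right down to its stop, keep it there for two seconds, and let it spring all the way back up. Do not press the blue switch, and leave the two screwdrivers and the blue bin where they are.

Things in the scene. Friction and masses are not known exactly. Their poses are not given: they have to be found in the camera images.
- tester: Cordless plug-in tester, 126 mm long, 50 to 90 g, upright in the rest, tip down. Origin at the probe tip, z up the tester. Steel probe 8 mm in diameter up to a flat shoulder at 36 mm, its point tapered over 7 mm to 3 mm wide; then black collar 23 mm in diameter to 50 mm, red grip 24 mm in diameter to 114 mm, clear end 18 mm in diameter to 126 mm. Only the shoulder stops it when plugged in.
- tester_grip (a point): Point on the tester's axis in its red grip, 90 mm above the probe tip: a good place to grip it.
- rest: Fixed black block 60 x 60 x 40 mm high with a vertical hole, 12 mm wide, at its centre. Origin at the centre of its underside. The tester's shoulder sits on its top face, so the tester's tip starts 4 mm above the table and its grip point 94 mm above.
- green_station: Fixed box of the green palm switch, 200 (own x) x 100 x 50 mm high. Origin at the centre of its underside. Its -x end (70 mm) is an orange terminal block with one round socket; the rest is grey and carries the palm plunger, 115 mm from the socket. The blue station is alike but for its head; the two may have changed places.
- green_socket (a point): Centre of the mouth of the green station's socket, in the flat top of the orange block, 50 mm above the table, at (-65, 0, 50) mm in the station's frame. Vertical hole 11 mm wide, 44 mm deep, with a 3 mm chamfer. Fully home, the tester's shoulder sits on the block's top and its tip is 36 mm below this point.
- green_head (a point): Centre of the top of the green mushroom head (60 mm in diameter, 20 mm high, gently domed), at (50, 0, 98) mm in the station's frame when up; it moves down with the plunger to 80 mm at the stop.
- green_plunger (a joint): How far the green plunger is pressed: 0 up, 0.018 m at its stop. A spring pushes it back: about 5 N at the start of the stroke, 11 N just before the stop.
- blue_station: Fixed box of the blue palm switch, same shape as the green one. Not to be used.
- blue_head (a point): Centre of the top of the blue mushroom head, 98 mm above the table.
- blue_plunger (a joint): How far the blue plunger is pressed: 0 up, 0.018 m at its stop. To be left up.
- screwdriver: Loose screwdriver with a blue handle, 200 mm long, lying on the table. To be left alone.
- red_driver: Loose small screwdriver with a red handle, 150 mm long, lying on the table. To be left alone.
- bin: Loose blue open bin, 120 x 160 x 50 mm high. Origin at the centre of its underside. To be left alone.
Mind the look-alikes: they are no part of the job. What is shaped like the green_station but pink or yellow is not meant.

How it is judged:
By the outcome, as a careful person would: the job done as asked, in the order asked, and still so for the second after the job is handed in, with the robot touching nothing.
It also fails if it takes over 54 s, if anything falls off the work surface, if the arm or the gripper's body presses on something with over 40 N, if the wrist force passes 120 N, or if a joint passes its speed limit or range.

## Working session

There is one attempt and no reset: what is moved stays moved. The work goes in short steps, Python scripts to look and compute and a shell command to move; the robot and the scene stay as the last step left them, time stands still between calls to the robot, and variables do not carry over. Pictures are saved under pics/ and viewed, at most 10 in all, crops included, and the job is handed in when it is done.

```bash
mkdir -p pics
python3 - <<'E'
from bench import r
import cv2,numpy as np
print(r.sense())
for n in("scene","top"):
    p,d=r.snapshot(n);cv2.imwrite(f"pics/{n}0.png",p);np.save(f"pics/{n}0.npy",d);print(n,r.calibration(n),(d>0).mean())
print(r.calibration("wrist"))
E
```

```text
{'time': 0.0, 'joint_pos': array([ 6.56382560e+01,  7.51622192e+00,  8.53303701e+01, -5.36534578e-04,
        8.72610152e+01, -4.89409948e+00]), 'qd': array([ 0.00839442, -0.00331896, -0.03078324, -0.12033845,  0.00878705,
       -0.02159647]), 'joint_efforts': array([ 1.49348639e-04, -5.69411445e+01, -5.00545621e+01, -2.68826761e-04,
        1.48049660e-02,  3.95388469e-07]), 'tool_pos': array([199.7414667 , 565.22475415, 249.22232975]), 'tcp_rot': array([-1.79892739e+02, -8.64651381e-03,  1.60532373e+02]), 'ft_force': array([-0.76503141, -0.75686146,  0.38511163]), 'wrist_torque': array([ 0.00214655,  0.01088538, -0.00730678]), 'grip_force': 0.0, 'finger_gap': 85.08973872339494}
scene {'vfov': 49.87833190714274, 'cx': 278.5797663856647, 'cy': 212.91647263807232, 'rvec': array([ 1.74573435,  1.963158  , -0.65360129]), 'tvec': array([  -6.79128631, -401.02234489, 1793.6969337 ])} 0.9958673469387755
top {'vfov': 53.7133014257567, 'cx': 283.3036611450413, 'cy': 211.80268906530893, 'rvec': array([ 2.19272808, -2.13128755,  0.11646797]), 'tvec': array([  64.5270141 ,  544.3168501 , 1149.27926313])} 0.9958078231292516
{'vfov': 60.60804226546087, 'cx': 280.7098295389902, 'cy': 204.3321182378547, 'tool_from_camera': array([[ 1.69103183e-04, -9.45655386e-01, -3.25170512e-01,
         8.41457789e+01],
       [ 9.99999972e-01,  2.13740271e-04, -1.01551214e-04,
         7.73245794e-01],
       [ 1.65534486e-04, -3.25170486e-01,  9.45655396e-01,
        -1.23708009e+02],
       [ 0.00000000e+00,  0.00000000e+00,  0.00000000e+00,
         1.00000000e+00]])}
```

View pics/top0.png

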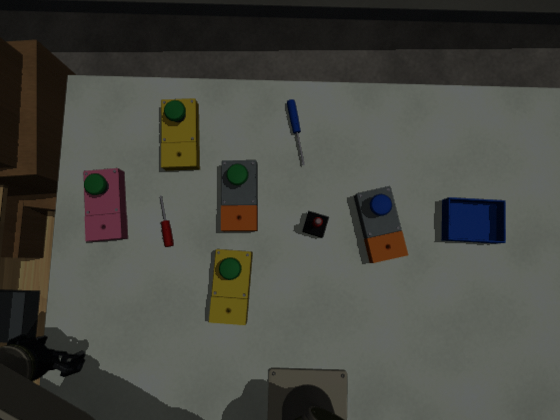

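View pics/scene0.png

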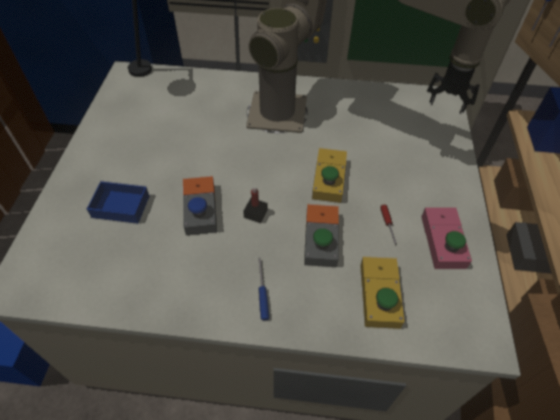

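The top view shows the green station with its orange block at about (239,217) and its head at (237,174). The tester and rest are at (317,223), the blue station at (381,225), and yellow/pink decoys elsewhere.

```bash
cat > h.py <<'E'
from bench import r
import cv2,numpy as np
from scipy.spatial.transform import Rotation as Ro
def cam(n,s=None):
    c=r.calibration(n);f=210/np.tan(np.radians(c["vfov"]/2))
    if n=="wrist":
        T=np.eye(4);T[:3,:3]=Ro.from_euler("xyz",s["tcp_rot"],degrees=True).as_matrix();T[:3,3]=s["tool_pos"]
        T=T@c["tool_from_camera"]
    else:
        R=Ro.from_rotvec(c["rvec"]).as_matrix();T=np.eye(4);T[:3,:3]=R.T;T[:3,3]=-R.T@c["tvec"]
    return T,f,c["cx"],c["cy"]
def plane(C,uv,z):
    T,f,cx,cy=C;d=T[:3,:3]@[(uv[0]-cx)/f,(uv[1]-cy)/f,1];o=T[:3,3]
    return o+d*(z-o[2])/d[2]
def blobs(m,amin=30):
    cs,_=cv2.findContours(m.astype(np.uint8),cv2.RETR_EXTERNAL,cv2.CHAIN_APPROX_NONE)
    return [c for c in cs if cv2.contourArea(c)>=amin]
def hsv(p): return [x.astype(int) for x in cv2.split(cv2.cvtColor(p,cv2.COLOR_BGR2HSV))]
E
python3 - <<'E'
from h import *
p=cv2.imread("pics/top0.png");d=np.load("pics/top0.npy");H,S,V=hsv(p);C=cam("top");f=C[1];print(f,C[0][:3,3])
for n,m,z in(("orange",(H>4)&(H<17)&(S>200)&(V>120),50),("green",(H>50)&(H<80)&(S>120),94),("red",((H<4)|(H>172))&(S>90)&(V>50),118),("black",(V<45),40)):
    for c in blobs(m,40 if n!="red" else 15):
        if n=="black":
            x,y,w,h=cv2.boundingRect(c)
            if not(290<x<335 and 190<y<240):continue
        rc=cv2.minAreaRect(c);ce=rc[0]
        print(n,np.round(rc[0],1),np.round(rc[1],1),round(rc[2]),cv2.contourArea(c),plane(C,ce,z).round(1),[plane(C,q,z)[:2].round(0).tolist() for q in cv2.boxPoints(rc)], d[int(ce[1]),int(ce[0])])
big=cv2.resize(p[150:250,210:350],None,fx=5,fy=5,interpolation=cv2.INTER_CUBIC)
cv2.imwrite("pics/crop1.png",np.clip(big*1.6,0,255))
E
```

```text
414.70995969535466 [ 411.10841624   73.56678556 1202.85709528]
green [229.4 268.3] [20.6 21. ] 63 331.5 [380.5 218.2  94. ] [[391.0, 256.0], [417.0, 207.0], [370.0, 181.0], [344.0, 229.0]] 1094.7755
green [ 94.9 184.2] [21.5 20.1] 27 334.5 [596.  592.8  94. ] [[583.0, 630.0], [634.0, 610.0], [609.0, 555.0], [559.0, 576.0]] 1124.4253
green [236.8 174.2] [19.8 20.5] 45 326.5 [634.3 209.1  94. ] [[632.0, 248.0], [674.0, 210.0], [636.0, 170.0], [595.0, 208.0]] 1122.9537
green [174. 111.] [20. 20.] 90 310.5 [807.2 390.   94. ] [[835.0, 419.0], [837.0, 364.0], [779.0, 361.0], [778.0, 416.0]] 1146.3292
red [166.6 232.5] [25.5  6.6] 82 132.5 [469.3 383.6 118. ] [[501.0, 399.0], [504.0, 382.0], [438.0, 368.0], [435.0, 385.0]] 1180.0583
black [314.7 224.3] [22.  22.6] 16 453.0 [508.4  -9.4  40. ] [[485.0, 29.0], [547.0, 12.0], [531.0, -48.0], [470.0, -31.0]] 1099.5303[ WARN:0@0.055] global loadsave.cpp:1063 imwrite_ Unsupported depth image for selected encoder is fallbacked to CV_8U.
```

View pics/crop1.png

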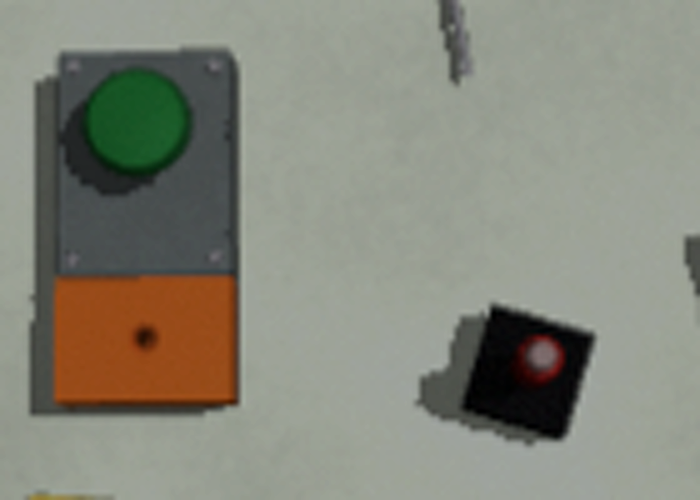

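The crop shows the tester's clear end at crop (542,355), which is top-view pixel (318.0,220.6). The socket is at crop (145,337), which is pixel (238.6,217.0).

Run:
```python
from h import *
C=cam("top")
te=plane(C,(318,220.6),130);so=plane(C,(238.6,217),50);hd=plane(C,(236.8,174.2),94)
print(te,so,hd,hd-so,np.hypot(*(hd-so)[:2]))
s=r.sense();R=Ro.from_euler("xyz",s["tcp_rot"],degrees=True).as_matrix()
print(R.T@(np.array([te[0],te[1],250])-s["tool_pos"]))
```

```text
[510.70010373 -11.28684444 130.        ] [521.93776875 204.29767115  50.        ] [634.41109926 208.94080148  94.        ] [112.47333051   4.64313033  44.        ] 112.5691286994648
[-4.85308644e+02 -4.39960878e+02 -1.78545240e-03]
```

```bash
python3 -m handwheel '[[-0.024,-0.022,0,0,0,0,0.085],[-0.024,-0.022,0,0,0,0,0.085],[-0.024,-0.022,0,0,0,0,0.085],[-0.024,-0.022,0,0,0,0,0.085],[-0.024,-0.022,0,0,0,0,0.085],[-0.024,-0.022,0,0,0,0,0.085],[-0.024,-0.022,0,0,0,0,0.085],[-0.024,-0.022,0,0,0,0,0.085]]' 40
python3 -m handwheel '[[-0.024,-0.022,0,0,0,0,0.085],[-0.024,-0.022,0,0,0,0,0.085],[-0.024,-0.022,0,0,0,0,0.085],[-0.024,-0.022,0,0,0,0,0.085],[-0.024,-0.022,0,0,0,0,0.085],[-0.024,-0.022,0,0,0,0,0.085],[-0.024,-0.022,0,0,0,0,0.085],[-0.024,-0.022,0,0,0,0,0.085]]'
python3 -m handwheel '[[-0.024,-0.022,0,0,0,0,0.085],[-0.024,-0.022,0,0,0,0,0.085],[-0.024,-0.022,0,0,0,0,0.085],[-0.024,-0.022,0,0,0,0,0.085],[0,0,0,0,0,-6.5,0.085],[0,0,0,0,0,-6.5,0.085],[0,0,0,0,0,-6.5,0.085],[0,0,0,0,0,0,0.085]]'
python3 -m handwheel '[[0,0,0,0,0,0,0.085]]'
cat > look.py <<'E'
from h import *
import sys
s=r.sense();p,d=r.snapshot("wrist");cv2.imwrite(f"pics/{sys.argv[1]}.png",p);np.savez(f"pics/{sys.argv[1]}.npz",d=d,pos=s["tool_pos"],rot=s["tcp_rot"])
print(s["time"],s["tool_pos"],s["tcp_rot"],s["ft_force"])
E
python3 look.py w1
```

```text
time: 0.77
tool_pos: [322.5, 334.2, 249.9]
tcp_rot: [-180.0, -0.0, 160.5]
ft_force: [1.1, -0.0, 0.3]
finger_gap: 85.4
grip_force: 0.0
time: 1.43
tool_pos: [444.9, 104.2, 250.0]
tcp_rot: [-180.0, -0.0, 160.5]
ft_force: [0.7, 0.4, 0.1]
finger_gap: 85.0
grip_force: 0.0
time: 2.1
tool_pos: [505.6, -9.4, 249.7]
tcp_rot: [180.0, -0.1, -179.7]
ft_force: [0.7, -0.4, -0.2]
finger_gap: 84.9
grip_force: 0.0
time: 2.18
tool_pos: [505.6, -9.1, 249.9]
tcp_rot: [180.0, -0.0, 179.8]
ft_force: [0.5, 0.3, 0.3]
finger_gap: 85.0
grip_force: 0.0
2.1833 [505.62991413  -9.14988126 249.90133675] [ 1.79997380e+02 -4.34329774e-02  1.79823040e+02] [0.47567315 0.27090785 0.25187293]
```

View pics/w1.png

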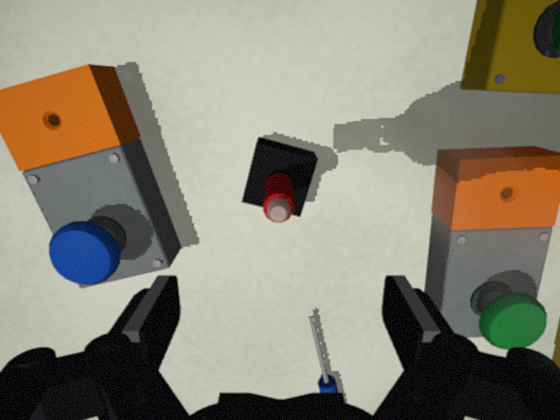

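The wrist view shows the tester's clear end at (277.5,211), the green socket at (507,194) and the green head at (513,321).

```bash
cat > wz.py <<'E'
from h import *
def load(n):
    z=np.load(f"pics/{n}.npz");return cv2.imread(f"pics/{n}.png"),z["d"],cam("wrist",{"tool_pos":z["pos"],"tcp_rot":z["rot"]}),z["pos"]
E
python3 - <<'E'
from wz import *
p,d,C,pos=load("w1");H,S,V=hsv(p)
m=(S<110)&(V>90);m[:190]=0;m[235:]=0;m[:,:255]=0;m[:,300:]=0
m2=((H<6)|(H>172))&(S>110)&(V>60)
for c in blobs(m&(cv2.dilate(m2.astype(np.uint8),np.ones((9,9)))>0)):
    print("end",cv2.minEnclosingCircle(c),cv2.contourArea(c))
print(plane(C,(277.5,211),130))
for c in blobs(m2,60): print("red",cv2.boundingRect(c))
for n,g in(("sock",(507,194)),):
    q=p[g[1]-14:g[1]+14,g[0]-14:g[0]+14];a=hsv(q)[2]<110
    for c in blobs(a,15):
        e=np.array(cv2.minEnclosingCircle(c)[0])+g-14;print(n,e,cv2.contourArea(c),plane(C,e,50))
m=(H>50)&(H<80)&(S>120);m[:250]=0
for c in blobs(m,500):
    e=cv2.fitEllipse(c);print(e,plane(C,e[0],92))
E
```

```text
end ((278.0, 211.5), 19.780139923095703) 282.0
[510.49745051 -10.68104306 130.        ]
red (263, 174, 32, 45)
((512.0115356445312, 322.36944580078125), (50.92290496826172, 65.96810150146484), 89.33468627929688) [635.63747073 207.31011787  92.        ]
```

```bash
python3 -m handwheel '[[-0.005,-0.0015,0.01,0,0,0,0.085],[0,0,0.03,0,0,0,0.085],[0,0,0.03,0,0,0,0.085],[0,0,0.03,0,0,0,0.085],[0,0,0.025,0,0,0,0.085],[0,0,0.02,0,0,0,0.085],[0,0,0.011,0,0,0,0.085],[0,0,0,0,0,0,0.085]]' 40
python3 -m handwheel '[[0,0,0,0,0,0,0.05],[0,0,0,0,0,0,0.03],[0,0,0,0,0,0,0.01],[0,0,0,0,0,0,0.01],[0,0,0,0,0,0,0.01],[0,0,0,0,0,0,0.01],[0,0,0,0,0,0,0.01],[0,0,0,0,0,0,0.01]]' 40
```

```text
time: 2.9
tool_pos: [508.6, -10.3, 90.8]
tcp_rot: [180.0, -0.3, 180.0]
ft_force: [0.2, 0.0, 0.1]
finger_gap: 85.1
grip_force: 0.0
time: 3.57
tool_pos: [511.7, -10.8, 95.5]
tcp_rot: [-180.0, 0.1, -180.0]
ft_force: [-0.2, -0.7, 6.0]
finger_gap: 23.1
grip_force: 38.9
```

```bash
python3 -m handwheel '[[0,0,-0.005,0,0,0,0.01],[0,0,-0.010,0,0,0,0.01],[0,0,-0.015,0,0,0,0.01],[0,0,-0.02,0,0,0,0.01],[0,0,-0.02,0,0,0,0.01],[0,0,-0.015,0,0,0,0.01],[0,0.01,0,0,0,0,0.01],[0,0.015,0,0,0,0,0.01]]' 60
python3 -m handwheel '[[-0.001,0.025,0,0,0,0,0.01],[-0.002,0.03,0,0,0,0,0.01],[-0.001,0.025,0,0,0,0,0.01],[-0.001,0.015,0,0,0,0,0.01],[0,0.01,0,0,0,0,0.01],[0,0,0,0,0,0,0.01],[0,0,0,0,0,0,0.01]]'
python3 look.py w2
```

```text
time: 4.23
tool_pos: [511.7, 14.2, 180.7]
tcp_rot: [-180.0, 0.2, 179.9]
ft_force: [-0.5, 0.3, -1.8]
finger_gap: 23.2
grip_force: 58.7
time: 4.82
tool_pos: [515.3, 119.6, 178.7]
tcp_rot: [-180.0, -0.1, -179.9]
ft_force: [-0.2, 0.4, -1.0]
finger_gap: 22.7
grip_force: 58.8
4.8167 [515.32789463 119.60249255 178.72962098] [-1.79974155e+02 -5.48137613e-02 -1.79900326e+02] [-0.16105529  0.4450279  -1.04490657]
```

View pics/w2.png

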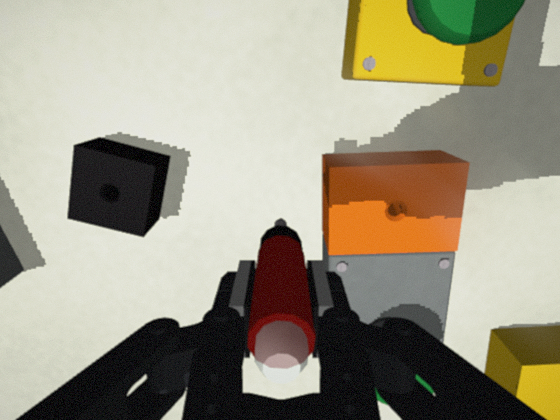

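Wrist view: the tester is held with its tip at about (281,220). The socket is at (396,210), and the empty rest hole is at (111,193).

Run:
```python
from wz import *
p,d,C,pos=load("w2");print(pos)
def dark(g,w,t,z):
    q=p[g[1]-w:g[1]+w,g[0]-w:g[0]+w];V=hsv(q)[2]
    for c in blobs(V<t,15):
        e=np.array(cv2.fitEllipse(c)[0] if len(c)>5 else (0,0))+g-w;print(g,t,e,cv2.contourArea(c),plane(C,e,z).round(1))
for t in (100,120,140): dark((396,210),18,t,50)
for t in (12,16,20,25): dark((111,193),18,t,40)
for uv,z in(((281,222),84),((281,219),84),((280.7,346),pos[2]+36),):print(uv,plane(C,uv,z).round(1))
T,f,cx,cy=C
X=np.linalg.inv(T)@[pos[0],pos[1],pos[2]-88,1];print("pred tip px",X[0]/X[2]*f+cx,X[1]/X[2]*f+cy)
cv2.imwrite("pics/crop2.png",cv2.resize(np.hstack([p[185:235,240:300],p[185:235,370:430],p[170:220,80:140]]),None,fx=4,fy=4,interpolation=cv2.INTER_CUBIC))
```

```text
[515.32789463 119.60249255 178.72962098]
(396, 210) 100 [391.84707832 210.02864075] 36.5 [522.4 203.4  50. ]
(396, 210) 120 [395.80890465 209.34420967] 90.0 [521.9 206.3  50. ]
(396, 210) 140 [397.09097672 208.11243439] 201.5 [520.9 207.1  50. ]
(111, 193) 12 [110.91445541 192.43343735] 74.5 [512.2  -9.4  40. ]
(111, 193) 16 [110.69689369 192.40406609] 136.5 [512.2  -9.5  40. ]
(111, 193) 20 [109.62969208 192.75344467] 200.0 [512.5 -10.4  40. ]
(111, 193) 25 [109.66194534 192.81573486] 253.5 [512.5 -10.4  40. ]
(281, 222) [518.7 120.5  84. ]
(281, 219) [516.6 120.5  84. ]
(280.7, 346) [506.4 120.4 214.7]
pred tip px 279.5195415121818 221.01903362725292
```

View pics/crop2.png

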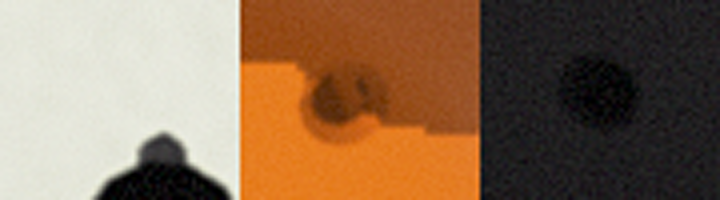

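```bash
python3 -m handwheel '[[-0.001,0.01,0,0,0,0,0.01],[-0.001,0.02,0,0,0,0,0.01],[-0.001,0.025,0,0,0,0,0.01],[-0.001,0.02,0,0,0,0,0.01],[-0.001,0.01,0,0,0,0,0.01],[0,0.001,0,0,0,0,0.01],[0,0,0,0,0,0,0.01],[0,0,0,0,0,0,0.01]]'
python3 look.py w3
python3 - <<'E'
from wz import *
p,d,C,pos=load("w3");T,f,cx,cy=C
H,S,V=hsv(p)
m=((H<6)|(H>172))&(S>150)&(V>40)
m[:,:200]=0;m[:,350:]=0;m[:200]=0
v,u=np.nonzero(m&(d>0));z=d[v,u]
P=np.c_[(u-cx)/f*z,(v-cy)/f*z,z,np.ones(len(z))]@T.T
P=P[:,:3]
for h in range(-40,35,8):
    k=abs(P[:,2]-pos[2]-h)<4
    if k.sum()>20: print(h,k.sum(),"xmin",np.percentile(P[k,0],3).round(1),"ymean",((np.percentile(P[k,1],2)+np.percentile(P[k,1],98))/2).round(1))
cv2.imwrite("pics/crop3.png",cv2.resize(p[160:400,200:360],None,fx=2.5,fy=2.5,interpolation=cv2.INTER_CUBIC))
E
```

```text
time: 5.53
tool_pos: [520.8, 204.5, 179.1]
tcp_rot: [-180.0, -0.0, -180.0]
ft_force: [-0.8, -0.6, -1.3]
finger_gap: 22.6
grip_force: 58.9
5.5333 [520.79558962 204.45861532 179.13368623] [-1.79965815e+02 -1.48702816e-02 -1.79995824e+02] [-0.7924424  -0.62382549 -1.32391199]
-40 140 xmin 509.7 ymean 205.0
-32 305 xmin 509.5 ymean 205.3
-24 344 xmin 509.7 ymean 205.3
-16 397 xmin 509.6 ymean 205.3
-8 454 xmin 509.6 ymean 205.1
0 535 xmin 509.6 ymean 205.3
8 642 xmin 509.6 ymean 205.2
16 779 xmin 509.6 ymean 205.6
24 1048 xmin 509.9 ymean 205.3
```

View pics/crop3.png

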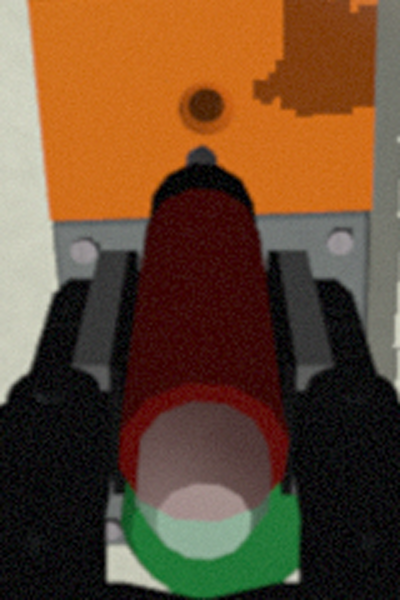

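The tester is upright. Its front face is at x=509.6 along its whole length, so its axis measures (521.6,205.3). The socket is clear above the tip at crop (206,106).

Run:
```python
from wz import *
p,d,C,pos=load("w3");H,S,V=hsv(p)
print(V[202,268:298])
q=V[185:220,262:305]
for t in (110,130,150,170,190,200):
    for c in blobs(q<t,30):
        e,ra=cv2.minEnclosingCircle(c);el=cv2.fitEllipse(c)
        e=np.array(el[0])+[262,185]; print(t,e.round(1),np.round(el[1],1),cv2.contourArea(c),plane(C,e,50 if t>120 else 47).round(1))
m=d[150:225,225:340];print(C[0][2,3])
v,u=np.mgrid[170:190,235:300];z=d[v,u].ravel();P=np.c_[(u.ravel()-C[2])/C[1]*z,(v.ravel()-C[3])/C[1]*z,z,np.ones(z.size)]@C[0].T;print("block top z",np.median(P[:,2]))
```

```text
[211 208 204 177 139 146 152 114  82  76  75  82  83  79  78  85  86  75
  85  94 105 133 181 197 200 202 206 206 210 207]
110 [281.8 201.8] [11.9 12.3] 112.5 [522.8 206.   47. ]
130 [281.7 201.9] [12.5 13.4] 129.5 [521.9 205.9  50. ]
150 [281.1 201.9] [13.1 16.3] 155.5 [521.9 205.4  50. ]
170 [280.4 203.5] [16.9 17.9] 221.5 [523.1 205.   50. ]
190 [280.8 203.6] [18.8 20.6] 300.5 [523.2 205.2  50. ]
200 [281.2 203.4] [20.1 22.1] 343.5 [523.1 205.5  50. ]
302.86212562393746
block top z 50.12072392148849
```

```bash
python3 -m handwheel '[[-0.0014,0,0.005,0,0,0,0.01],[0,0,0.01,0,0,0,0.01],[0,0,0.01,0,0,0,0.01],[0,0,0.005,0,0,0,0.01],[0,0,0.004,0,0,0,0.01],[0,0,0.004,0,0,0,0.01],[0,0,0.004,0,0,0,0.01],[0,0,0,0,0,0,0.01]]'
python3 -m handwheel '[[0,0,0.004,0,0,0,0.01],[0,0,0.004,0,0,0,0.01],[0,0,0,0,0,0,0.01]]'
```

```text
time: 6.25
tool_pos: [521.7, 205.3, 136.3]
tcp_rot: [-180.0, -0.1, -180.0]
ft_force: [-0.7, 0.7, -1.4]
finger_gap: 22.7
grip_force: 58.9
time: 6.5
tool_pos: [521.8, 205.3, 128.5]
tcp_rot: [-180.0, -0.1, -180.0]
ft_force: [-0.1, 0.2, -2.0]
finger_gap: 22.8
grip_force: 58.9
```

```bash
python3 -m handwheel '[[0,0,0.004,0,0,0,0.01],[0,0,0.004,0,0,0,0.01],[0,0,0.004,0,0,0,0.01],[0,0,0.004,0,0,0,0.01],[0,0,0.003,0,0,0,0.01],[0,0,0.002,0,0,0,0.01],[0,0,0,0,0,0,0.01]]'
python3 -m handwheel '[[0,0,0.001,0,0,0,0.01],[0,0,0.001,0,0,0,0.01],[0,0,0,0,0,0,0.01]]'
```

```text
time: 7.08
tool_pos: [521.8, 205.3, 107.6]
tcp_rot: [-180.0, -0.1, -180.0]
ft_force: [0.2, 0.4, -1.0]
finger_gap: 22.8
grip_force: 58.9
time: 7.33
tool_pos: [522.2, 205.4, 106.3]
tcp_rot: [180.0, 0.0, -180.0]
ft_force: [0.6, -0.2, -0.9]
finger_gap: 22.6
grip_force: 58.9
```

```bash
python3 -m handwheel '[[0,0,0.001,0,0,0,0.01],[0,0,0,0,0,0,0.01]]'
python3 -m handwheel '[[0,0,0.001,0,0,0,0.01],[0,0,0,0,0,0,0.01]]'
python3 -m handwheel '[[0,0,0.001,0,0,0,0.01],[0,0,0,0,0,0,0.01]]'
```

```text
time: 7.5
tool_pos: [522.4, 205.5, 105.6]
tcp_rot: [180.0, 0.0, -180.0]
ft_force: [0.7, 0.4, 0.8]
finger_gap: 22.7
grip_force: 59.2
time: 7.67
tool_pos: [522.6, 205.5, 105.6]
tcp_rot: [180.0, 0.1, -180.0]
ft_force: [-3.4, -2.0, 7.3]
finger_gap: 22.8
grip_force: 59.9
time: 7.83
tool_pos: [522.8, 205.5, 105.6]
tcp_rot: [180.0, 0.1, -180.0]
ft_force: [-6.2, -2.6, 14.8]
finger_gap: 22.8
grip_force: 60.6
```

```bash
python3 -m handwheel '[[0,0,-0.001,0,0,0,0.01],[0,0,-0.001,0,0,0,0.04],[0,0,0,0,0,0,0.07],[0,0,0,0,0,0,0.07],[0,0,0,0,0,0,0.07],[0,0,0,0,0,0,0.07]]'
python3 -m handwheel '[[0,0,-0.01,0,0,0,0.07],[0,0,-0.02,0,0,0,0.07],[0,0,-0.02,0,0,0,0.07],[0,0,-0.03,0,0,0,0.07],[0,0,-0.03,0,0,0,0.07],[0,0,-0.01,0,0,0,0.07],[0,0,0,0,0,0,0.07],[0,0,0,0,0,0,0.07]]'
python3 look.py w4
```

```text
time: 8.33
tool_pos: [522.0, 205.3, 105.0]
tcp_rot: [-180.0, -0.0, -180.0]
ft_force: [1.0, 0.5, 0.1]
finger_gap: 69.9
grip_force: 0.0
time: 9.0
tool_pos: [522.6, 205.5, 226.0]
tcp_rot: [180.0, 0.1, -180.0]
ft_force: [-0.0, -0.1, -0.6]
finger_gap: 69.8
grip_force: 0.0
9.0 [522.56626568 205.52076014 226.02055621] [ 1.79973985e+02  9.75247486e-02 -1.79966870e+02] [-0.02264056 -0.08656639 -0.57386896]
```

View pics/w4.png

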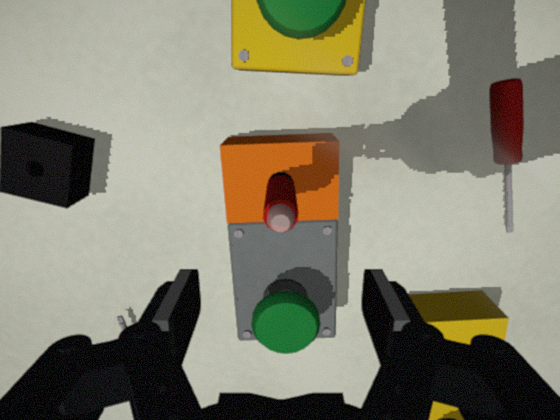

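The tester stands in the socket with its end at (281,216), and the green head is at (286,321).

Run:
```python
from wz import *
p,d,C,pos=load("w4");H,S,V=hsv(p);T,f,cx,cy=C
def P(m):
    v,u=np.nonzero(m&(d>0));z=d[v,u];return (np.c_[(u-cx)/f*z,(v-cy)/f*z,z,np.ones(len(z))]@T.T)[:,:3]
m=np.zeros(d.shape,bool);m[165:232,262:302]=1
m&=((H<6)|(H>172))&(S>150)
Q=P(m);print("red z",np.percentile(Q[:,2],[2,50,98]))
for h in range(65,130,10):
    k=abs(Q[:,2]-h)<5
    if k.sum()>5:print(h,k.sum(),np.percentile(Q[k,0],5).round(1),Q[k,1].mean().round(1))
m=np.zeros(d.shape,bool);m[205:228,272:290]=1;Q=P(m);print("end",np.percentile(Q[:,2],[50,90,98]))
m=(H>50)&(H<80)&(S>120);m[:270]=0;m[:,:240]=0;m[:,330:]=0
Q=P(m);k=Q[:,2]>90;print("head",Q[k,:2].min(0),Q[k,:2].max(0),np.percentile(Q[:,2],99))
c=blobs(m,500)[0];e=cv2.fitEllipse(c);print(e,plane(C,e[0],93))
```

```text
red z [ 63.06338788 111.71113253 128.98145454]
65 43 511.5 206.6
75 83 511.5 206.0
85 86 511.4 206.0
95 93 511.5 206.4
105 103 511.6 206.0
115 125 511.4 206.0
125 336 511.7 206.0
end [139.37506818 140.66987802 141.2323223 ]
head [509.48990224 181.69558759] [662.15171758 239.35866887] 286.7923762971979
((285.3588562011719, 321.33917236328125), (60.634883880615234, 66.4928970336914), 87.45162963867188) [632.5927551  210.41530791  93.        ]
```

```bash
python3 -m handwheel '[[-0.015,0.0005,0,0,0,0,0],[-0.02,0.001,0,0,0,0,0],[-0.025,0.001,0,0,0,0,0],[-0.025,0.001,0,0,0,0,0],[-0.02,0.001,0,0,0,0,0],[-0.009,0,0,0,0,0,0],[0,0,0,0,0,0,0],[0,0,0,0,0,0,0]]'
python3 -m handwheel '[[0,0,0.015,0,0,0,0],[0,0,0.025,0,0,0,0],[0,0,0.025,0,0,0,0],[0,0,0.02,0,0,0,0],[0,0,0.01,0,0,0,0],[0,0,0.005,0,0,0,0],[0,0,0,0,0,0,0],[0,0,0,0,0,0,0]]'
```

```text
time: 9.72
tool_pos: [635.2, 209.6, 222.6]
tcp_rot: [-179.9, -0.2, -180.0]
ft_force: [-0.5, 0.6, -0.6]
finger_gap: 0.2
grip_force: 0.0
time: 10.38
tool_pos: [636.4, 210.2, 126.4]
tcp_rot: [180.0, 0.1, -180.0]
ft_force: [0.7, 0.1, 0.1]
finger_gap: -0.1
grip_force: 0.0
```

```bash
python3 -m handwheel '[[0,0,0.004,0,0,0,0],[0,0,0.004,0,0,0,0],[0,0,0.003,0,0,0,0],[0,0,0.003,0,0,0,0],[0,0,0,0,0,0,0]]'
python3 -m handwheel '[[0,0,0.003,0,0,0,0],[0,0,0.003,0,0,0,0],[0,0,0.003,0,0,0,0],[0,0,0.002,0,0,0,0],[0,0,0,0,0,0,0]]'
```

```text
time: 10.8
tool_pos: [637.1, 210.2, 112.0]
tcp_rot: [180.0, 0.1, -180.0]
ft_force: [0.7, -0.0, 5.4]
finger_gap: -0.1
grip_force: 2.8
time: 11.22
tool_pos: [637.1, 210.2, 101.7]
tcp_rot: [180.0, 0.1, -180.0]
ft_force: [-0.9, -0.2, 9.0]
finger_gap: -0.1
grip_force: 4.6
```

```bash
python3 -m handwheel '[[0,0,0.002,0,0,0,0],[0,0,0.001,0,0,0,0],[0,0,0,0,0,0,0]]'
python3 -m handwheel '[[0,0,0.001,0,0,0,0],[0,0,0,0,0,0,0]]'
python3 -m handwheel '[[0,0,0.001,0,0,0,0],[0,0,0,0,0,0,0]]'
```

```text
time: 11.47
tool_pos: [637.2, 210.2, 99.2]
tcp_rot: [180.0, 0.1, -180.0]
ft_force: [-2.7, -0.7, 9.8]
finger_gap: 0.1
grip_force: 5.1
time: 11.63
tool_pos: [637.2, 210.2, 99.1]
tcp_rot: [180.0, 0.1, -180.0]
ft_force: [-5.7, -0.3, 14.5]
finger_gap: -0.2
grip_force: 7.3
time: 11.8
tool_pos: [637.3, 210.2, 99.0]
tcp_rot: [180.0, 0.2, -180.0]
ft_force: [-7.7, -2.8, 20.2]
finger_gap: 0.4
grip_force: 10.2
```

At the stop (99.0 mm, force climbing past the spring). One more small push, then hold for 2.7 s.

```bash
python3 -m handwheel '[[0,0,0.001,0,0,0,0],[0,0,0,0,0,0,0],[0,0,0,0,0,0,0],[0,0,0,0,0,0,0],[0,0,0,0,0,0,0],[0,0,0,0,0,0,0],[0,0,0,0,0,0,0],[0,0,0,0,0,0,0]]'
python3 -m handwheel '[[0,0,0,0,0,0,0],[0,0,0,0,0,0,0],[0,0,0,0,0,0,0],[0,0,0,0,0,0,0],[0,0,0,0,0,0,0],[0,0,0,0,0,0,0],[0,0,0,0,0,0,0],[0,0,0,0,0,0,0]]'
python3 -m handwheel '[[0,0,0,0,0,0,0],[0,0,0,0,0,0,0],[0,0,0,0,0,0,0],[0,0,0,0,0,0,0],[0,0,0,0,0,0,0],[0,0,0,0,0,0,0],[0,0,0,0,0,0,0],[0,0,0,0,0,0,0]]'
python3 -m handwheel '[[0,0,0,0,0,0,0],[0,0,0,0,0,0,0],[0,0,0,0,0,0,0],[0,0,0,0,0,0,0],[0,0,0,0,0,0,0],[0,0,0,0,0,0,0],[0,0,0,0,0,0,0],[0,0,0,0,0,0,0]]'
python3 -m handwheel '[[0,0,-0.005,0,0,0,0],[0,0,-0.005,0,0,0,0],[0,0,-0.01,0,0,0,0],[0,0,-0.02,0,0,0,0],[0,0,-0.03,0,0,0,0],[0,0,-0.03,0,0,0,0],[0,0,-0.03,0,0,0,0],[0,0,-0.01,0,0,0,0]]'
python3 -m handwheel '[[0,0,0,0,0,0,0],[0,0,0,0,0,0,0],[0,0,0,0,0,0,0],[0,0,0,0,0,0,0]]'
python3 look.py w5; python3 -c "
from h import *
p,d=r.snapshot('top');cv2.imwrite('pics/top1.png',p)
a=cv2.imread('pics/w5.png');cv2.imwrite('pics/fin.png',np.hstack([cv2.resize(p,(400,300)),cv2.resize(a,(400,300))]))"
```

```text
time: 12.47
tool_pos: [637.3, 210.3, 98.9]
tcp_rot: [180.0, 0.2, -180.0]
ft_force: [-10.9, -3.5, 26.0]
finger_gap: 0.0
grip_force: 13.0
time: 13.13
tool_pos: [637.3, 210.3, 98.9]
tcp_rot: [180.0, 0.2, -180.0]
ft_force: [-11.7, -2.6, 25.5]
finger_gap: -0.1
grip_force: 13.0
time: 13.8
tool_pos: [637.3, 210.3, 98.9]
tcp_rot: [180.0, 0.2, -180.0]
ft_force: [-11.3, -2.6, 25.6]
finger_gap: -0.1
grip_force: 13.0
time: 14.47
tool_pos: [637.3, 210.3, 98.9]
tcp_rot: [180.0, 0.2, -180.0]
ft_force: [-12.1, -2.5, 25.3]
finger_gap: -0.1
grip_force: 13.0
time: 15.13
tool_pos: [637.9, 210.4, 240.3]
tcp_rot: [179.9, 0.4, -180.0]
ft_force: [0.2, 0.4, 1.0]
finger_gap: -0.1
grip_force: 0.0
time: 15.47
tool_pos: [635.0, 209.7, 231.4]
tcp_rot: [-179.9, -0.2, -180.0]
ft_force: [0.6, -0.5, -0.6]
finger_gap: -0.1
grip_force: 0.0
15.4667 [634.98124646 209.65295124 231.40337954] [-179.94161883   -0.23649908 -179.96998658] [ 0.58438741 -0.51026271 -0.64311524]
```

View pics/fin.png

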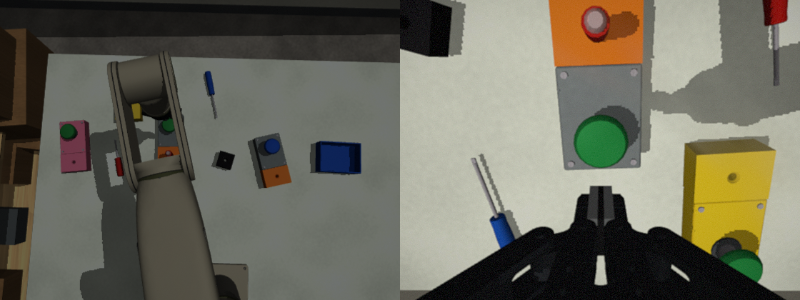

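The tester is upright in the socket and everything else is undisturbed. I'll check the head height from depth, then hand in.

Run:
```python
from wz import *
p,d,C,pos=load("w5");T,f,cx,cy=C
v,u=np.mgrid[185:205,270:290];z=d[v,u].ravel();Q=np.c_[(u.ravel()-cx)/f*z,(v.ravel()-cy)/f*z,z,np.ones(z.size)]@T.T
h=np.median(Q[:,2]);print(h,Q[:,:2].mean(0))
if h>94: print(r.hand_in())
```

```text
98.16122441929983 [630.53615058 209.42652646]
the job is handed in; nothing more can be done
None
```

The tester is plugged fully home and upright in the green station's socket and released. The green plunger was then held at its stop for about 2.7 s and sprang back up (head measured at 98 mm). The blue switch, both screwdrivers and the bin were not touched, and the job was handed in at about 15.5 s.

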